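# Lock the wide marking template upright in the lever holder

### The job

Take the widest of the three aluminium marking templates out of the wooden rack and mount it in the marking-out holder: tilt its lower edge into the groove so that its shoulders pass in front of the two lips, then straighten it upright against the posts with its shoulders under the lips, and let go. Then press the holder's sprung lever down until its pawl catches and keeps it down, so that the keeper finger locks the template in. Leave the other two templates and the things lying about where they are.

Things in the scene. Friction and masses are not known exactly. Their poses are not given: they have to be found in the camera images.
- wide_template_mid (a point): Middle of the wide template: loose bare aluminium plate 8 mm thick, upright in a rack slot. Lower part 124 wide x 60 high with a window; above it, at mid width, a grip tab 40 wide x 47 high (107 in all; 0.1 to 0.25 kg). Point at mid width and thickness, 53 mm over the lower edge, 54 below the tab's top. Axes: x thickness, y width, z up. Grip the tab across its thickness.
- medium_template_mid (a point): Middle of the medium template, which stays in its slot: the same but 98 mm wide. Same point and axes.
- narrow_template_mid (a point): Middle of the narrow template, which stays in its slot: the same but 76 mm wide. Same point and axes.
- rack: Fixed wooden rack, 176 x 136 mm; origin under its centre, on the bench. Three slots along its y at x = -58, 0, +58 mm: floor 12 mm up, 11 mm wide, between fins 7 mm thick, 130 mm long, tops 42 mm above the bench. Which template stands in which slot varies; 50 mm are free between neighbouring plates.
- holder: Fixed holder, foot 150 x 244 x 6 mm; origin under its middle, axes: x from front to back (posts), y along the groove to the lever, z up. A template goes in from the front side, top leaning to -x. An upright plate cannot be lowered past the lips: slide it down in its own plane, leaning 10 to 22 deg, then straighten it.
- groove (a point): Middle of the groove's floor, 6 mm above the bench, axes as the holder's. A mounted template has its middle 53 mm straight above this point. The groove runs along y, 14 mm deep; rear wall upright at x = +4 mm, floor 10 mm wide, front wall sloping out 28 deg. Only at |y| > 45 mm does anything rise over it.
- posts (a point): Midpoint between the two end posts' lips, at the height of the lips' underside, 64 mm above the groove's floor (mounted shoulders: 60), at the lips' front edge, which is 6 mm in front (-x) of the groove point. Axes as the holder's. Lips 6 mm thick, at |y| 46 to 71 mm; the posts' front faces are 10 mm behind this point, their side walls 130 mm apart.
- lever_pad (a point): Centre of the top of the rubber press pad, 26 x 26 mm, at the lever's free end. It swings in the holder's y-z plane, 72.5 mm from the hinge. Lever up: 109 mm above the bench, 148 mm along y and 22 in front of the groove point, top sloping 28 deg; latched: about 71 mm above the bench and 160 along y. Axes turn with the lever.
- lever_hinge (a point): Point on the lever's hinge axis (holder's x), 88 mm along y from the groove point, 68 mm above the bench. A 7 mm thick keeper finger hangs 46 mm down from here, beside the template's edge while the lever is up; as the pad goes down it swings in across the template's front face.
- lever (a joint): Lever angle, rad: 0 up (sprung), grows as the pad is pressed down; about 0.55 to 0.58 when held by the pawl; end stop 0.66 (press close to it so that the pawl snaps over). Takes 6 to 12 N at the pad.
- pawl (a joint): Angle of the sprung upright hook behind (+x of) the lever arm, between hinge and pad, top 85 mm above the bench; rad: 0 home, about 0.15 while the lever's pin pushes past it, near 0 again when it holds the pin.
- tape_measure_mid (a point): Centre of the tape measure, 38 x 82 x 59 mm, standing on the bench between rack and holder. Leave it.
- oil_bottle_mid (a point): Centre of the small round bottle with dark cap, diameter 44, 120 mm high, at the right. Leave it.
- screw_tin_mid (a point): Centre of the open round tin, diameter 64, 50 mm high, at the far side. Leave it.
Mind the look-alikes: they are no part of the job. Leave any turquoise look-alike of the part that bears wide_template_mid alone.

How it is judged:
By the outcome, as a careful person would: the job done as asked, in the order asked, and still so for the second after the job is handed in, with the robot touching nothing.
It also fails if it takes over 58 s, if anything falls off the work surface, if the arm or the gripper's body presses on something with over 40 N, if the wrist force passes 120 N, or if a joint passes its speed limit or range.

### The arm

A 7-joint arm with a two-finger parallel gripper is mounted at the origin on a cart in front of the work surface, level with it; the furniture and walls round the work are solid. World frame = base frame: x ahead of the robot, y to its left, z up, the work surface at z = 0. Lengths are in m, angles in rad, forces in N, time in s.
With the tool pointing down it reaches from about 0.4 to 0.9 m from the base axis. Payload 5.5 kg.
Tool frame: the origin (TCP) lies between the finger pads; the fingertips stand manip.nose_length ahead of it and the grasp point (between the pads) lies 11 mm behind it (manip.nose_length is the distance from the TCP to the fingertips, in m); z points along the fingers, x is the direction in which the jaws open and shut, and the axes are right-handed (so a half turn about z gives the same grasp; the last joint's range is limited). The gripper opens to 92 mm and grips with 3 to 60 N. Pads are 19 mm wide; open, the fingers measure 130 mm over their backs; the gripper's body (75 mm by 190 mm) begins 47 mm behind the grasp point.
Start: joints at [1.55, 0.501, -0.427, 1.55, 0.221, 1.138, -0.21], TCP at [0.182, -0.624, 0.235] pointing down, gripper open.
Joint ranges: [-2.88, 2.88], [-0.31, 2.03], [-1.54, 1.56], [0.2, 2.42], [-1.41, 4.55], [0.19, 2.02], [-2.57, 2.57]. Speed limits (rad/s): [2.57, 2.57, 3.14, 3.14, 3.14, 3.14, 3.14].

### API

Orientations are given as a unit quaternion [x, y, z, w].
In Python, from plant import manip gives the robot as it stands.
- The arm moves only by the shell command python3 -m handwheel 'ROWS' [FORCE]. ROWS is JSON, a list of rows, each a list of 7 numbers: the turn, a rotation vector about the tool's x, y, z in degrees, then the shift along the tool's x, y, z in cm, then the finger opening in cm, from 0 to 9.18. A call has 1 to 8 rows; each row shifts and turns the commanded pose from where the row before left it, along the tool's axes as they then stand; what a row does not reach is not made up. A row lasts 1/12 s, in which the tool goes at most 41.7 mm and 7.16 degrees, less where a joint would pass 70% of its speed; a pose out of reach is approached as far as the arm can. A call is refused whole if a number of a shift passes 4.17 or a number of a turn 7.16, either way. A call with a gripper value outside its range is refused whole. The fingers move at their own pace and stop on an object; FORCE is the grip in N (left out, the last holds). Time passes only in rows, so rows that do not move let the fingers close. It gives the time, the measured TCP pose, the force and the opening at its end, in the units of the state.
- manip.read_state(): the state, without advancing time (a new reading comes with each control period).
- manip.snapshot(name): name is "scene" or "top" or "wrist"; returns a dict with "color" (480x640x3 uint8, red, green, blue), "K" (3x3 intrinsics, pixels), "rvec" (rotation vector, rad) and "tvec" (3), from world to camera coordinates, as OpenCV has them. Camera axes: x right, y down, z forward; pixel columns grow to the right and rows downward; lengths in m; the calibration is good to about 2 mm. The wrist camera is an equidistant fisheye: a pixel r from the principal point sees the ray r / f radians off the axis. A picture is of the moment at which its call begins. There is no depth.
- manip.hand_in(): hands the job in, once; it reports no verdict.
The state is a dict: "time_s": time; "joint_positions": joint angles; "qd": joint speeds; "tau": joint torques, N m; "eef_pos": TCP position; "tcp_rot": TCP orientation; "ft_force": force on the tool from outside, world axes, zero at the start; "wrist_torque": the same for the moment, N m; "opening": finger opening in m.
Only numpy, scipy, OpenCV 4.12 (cv2) and the standard library are available. Lean on these libraries where they do the work, as an engineer would, in place of code of your own. Each camera call takes 0.05 s, during which the arm holds its last target.

## Working session

There is one attempt and no reset: what is moved stays moved. The work goes in short steps, Python scripts to look and compute and a shell command to move; the robot and the scene stay as the last step left them, time stands still between calls to the robot, and variables do not carry over. Pictures are saved under pics/ and viewed, and the job is handed in when it is done.

```bash
mkdir -p pics; ls; python3 - <<'E'
from plant import manip
import cv2
print(manip.read_state(), manip.nose_length)
for n in("scene","top","wrist"):
    s=manip.snapshot(n); cv2.imwrite(f"pics/{n}0.png",s["color"][:,:,::-1]); print(n,s["K"],s["rvec"],s["tvec"])
E
```

```text
pics
{'time_s': 0.0, 'joint_positions': array([ 1.5502029 ,  0.50185712, -0.42677354,  1.55143635,  0.22079935,
        1.13832393, -0.2102548 ]), 'qd': array([-2.43451622e-03,  2.89870000e-04, -6.47506887e-05,  1.22574560e-03,
        1.48355159e-04, -5.60771111e-04,  1.32648056e-03]), 'tau': array([ 6.79710411e-04, -5.66600060e+01, -5.81635594e+00, -2.79117125e+01,
       -6.89349859e-02,  3.08856647e-02,  1.90460523e-04]), 'eef_pos': array([ 0.18175173, -0.62335449,  0.23367666]), 'tcp_rot': array([ 8.00023881e-01, -5.99967349e-01, -7.70179941e-04, -6.13554640e-04]), 'ft_force': array([ 0.82731074, -0.25833008,  0.238191  ]), 'wrist_torque': array([0.00674545, 0.02527468, 0.01604341]), 'opening': 0.09194136638586567} 0.008
scene [[497.54589286   0.         308.66648067]
 [  0.         497.54589286 239.53613448]
 [  0.           0.           1.        ]] [ 0.6713798  -2.59418023  1.22163139] [0.43813216 0.2217376  0.85890595]
top [[545.78465012   0.         326.65573777]
 [  0.         545.78465012 241.64649646]
 [  0.           0.           1.        ]] [ 2.2114149  -2.14481667  0.11677322] [-0.0102274   0.52167124  1.2307028 ]
wrist [[371.64829954   0.         320.8109022 ]
 [  0.         371.64829954 239.23155991]
 [  0.           0.           1.        ]] [-2.30828162  1.73034108  0.27049549] [-0.64925292 -0.03871219  0.39179222]
```

View pics/scene0.png

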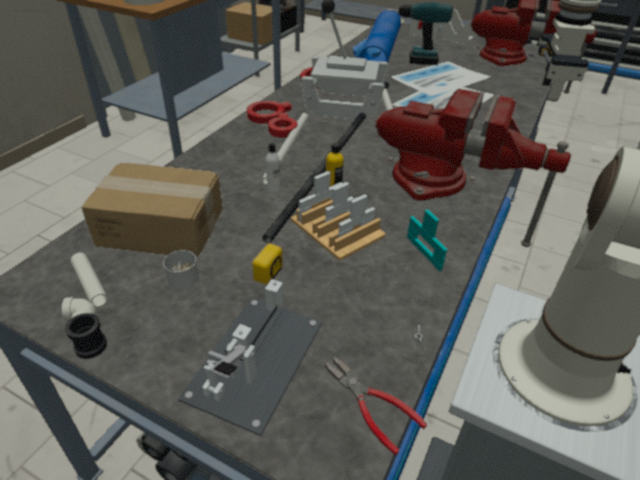

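View pics/top0.png

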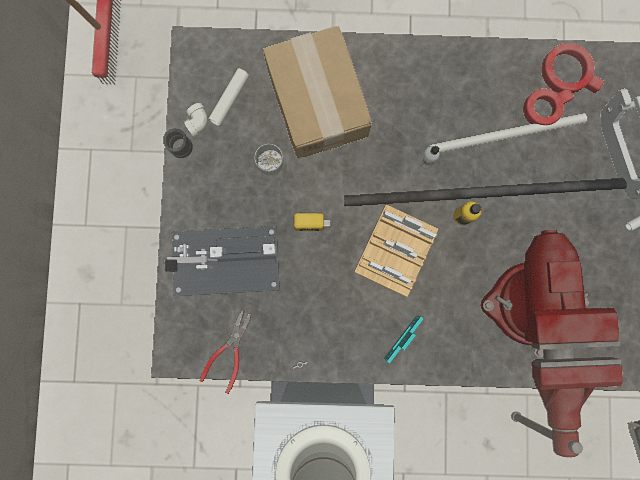

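View pics/wrist0.png

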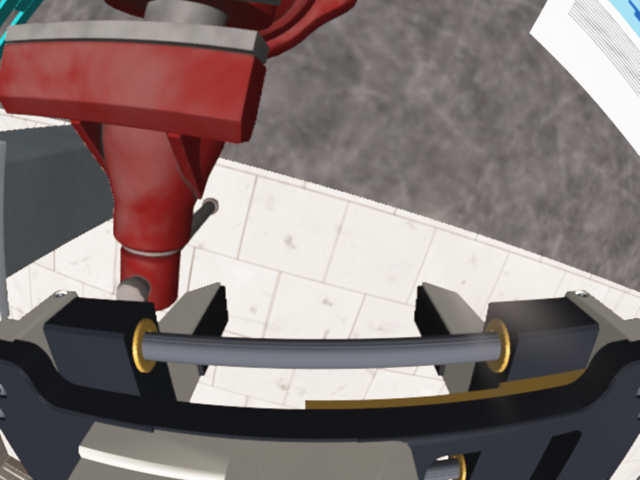

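```bash
python3 - <<'E'
import cv2,numpy as np
t=cv2.imread("pics/top0.png")
a=cv2.resize(t[195:305,345:450],None,fx=5.4,fy=5.4,interpolation=cv2.INTER_CUBIC)
cv2.imwrite("pics/rackc.png",a)
b=cv2.resize(t[215:305,155:290],None,fx=5.8,fy=5.8,interpolation=cv2.INTER_CUBIC)
cv2.imwrite("pics/holdc.png",b)
s=cv2.imread("pics/scene0.png")
cv2.imwrite("pics/srack.png",cv2.resize(s[160:265,280:395],None,fx=5.4,fy=5.4,interpolation=cv2.INTER_CUBIC))
cv2.imwrite("pics/shold.png",cv2.resize(s[270:440,175:330],None,fx=3.5,fy=3.5,interpolation=cv2.INTER_CUBIC))
E
```

```text
(no output)
```

View pics/rackc.png

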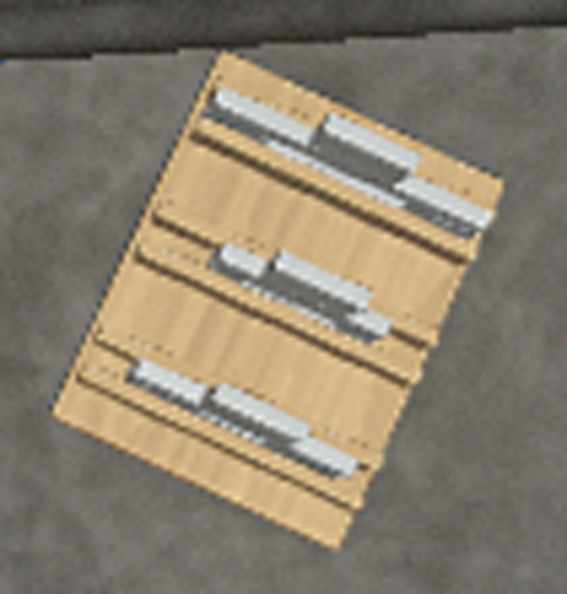

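View pics/holdc.png

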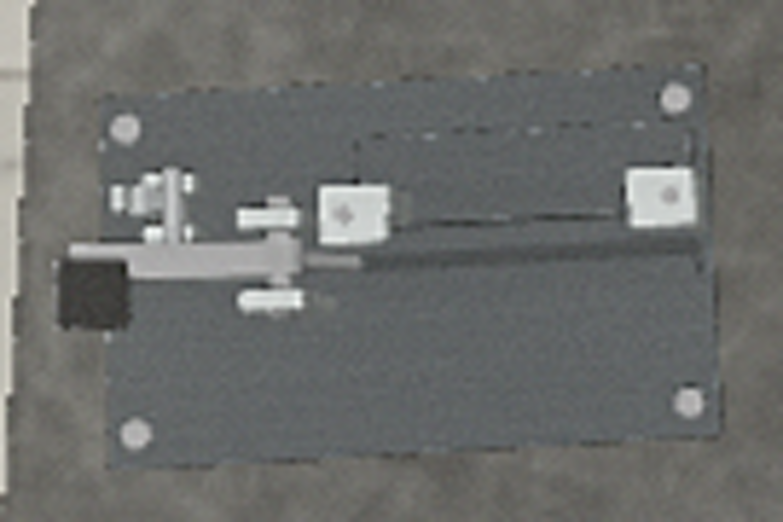

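View pics/srack.png

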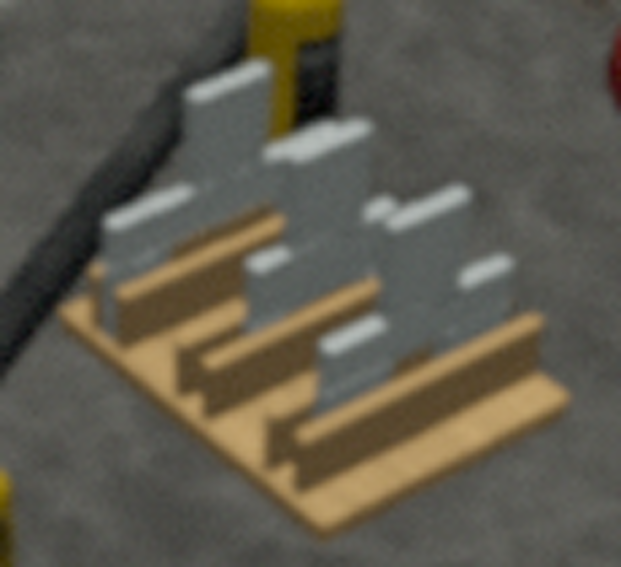

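View pics/shold.png

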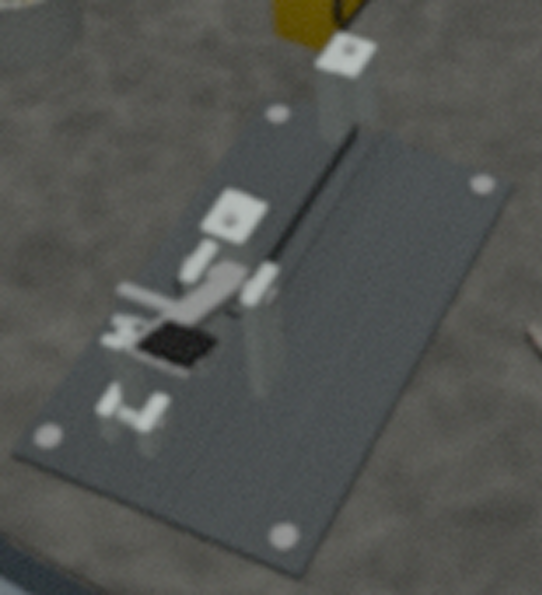

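```bash
cat > h.py <<'E'
import numpy as np,cv2
from scipy.spatial.transform import Rotation as R
def ray(s,uv):
    Rm=cv2.Rodrigues(np.array(s["rvec"],float))[0]; t=np.array(s["tvec"],float).ravel()
    K=s["K"]; d=np.linalg.solve(K,np.array([uv[0],uv[1],1.])); 
    return -Rm.T@t, Rm.T@d
def onz(s,uv,z):
    c,d=ray(s,uv); return c+d*(z-c[2])/d[2]
def proj(s,P):
    Rm=cv2.Rodrigues(np.array(s["rvec"],float))[0]; p=Rm@np.array(P)+np.array(s["tvec"]).ravel()
    q=s["K"]@p; return q[:2]/q[2]
E
python3 - <<'E'
from plant import manip
from h import *
s=manip.snapshot("top"); im=s["color"]
np.set_printoptions(precision=4,suppress=True)
hsv=cv2.cvtColor(im,cv2.COLOR_RGB2HSV)
def comps(m,x0,y0,x1,y1,zs):
    mm=np.zeros_like(m); mm[y0:y1,x0:x1]=m[y0:y1,x0:x1]
    n,l,st,ce=cv2.connectedComponentsWithStats(mm.astype(np.uint8))
    for i in range(1,n):
        if st[i,4]<6: continue
        ys,xs=np.nonzero(l==i); (c,sz,an)=cv2.minAreaRect(np.c_[xs,ys].astype(np.float32))
        b=cv2.boxPoints((c,sz,an)); print(st[i],c,sz)
        for z in zs: print("   z",z,onz(s,c,z)[:2])
bright=(hsv[...,2]>185)&(hsv[...,1]<40)
print("rack"); comps(bright,345,195,450,305,[.072,.119])
print("holder");comps((hsv[...,2]>170)&(hsv[...,1]<40),160,215,285,305,[.006,.076])
f=lambda x,y,sc,ox,oy:((x+.5)/sc-.5+ox,(y+.5)/sc-.5+oy)
for nm,a,b in(("wide",(214,97),(490,222)),("nar",(220,256),(388,331)),("med",(133,370),(353,470))):
    P=[onz(s,f(*p,5.4,345,195),.072) for p in(a,b)]
    d=P[1]-P[0]; print(nm,np.linalg.norm(d),np.degrees(np.arctan2(d[1],d[0])),(P[0]+P[1])/2)
for nm,a,b in(("wide",(326,120),(416,163)),("nar",(278,258),(368,300)),("med",(214,392),(306,433))):
    P=[onz(s,f(*p,5.4,345,195),.119) for p in(a,b)]
    d=P[1]-P[0]; print("tab",nm,np.linalg.norm(d),np.degrees(np.arctan2(d[1],d[0])),(P[0]+P[1])/2)
# foot screws & corners
C=[onz(s,f(*p,5.8,155,215),.006) for p in((104,98),(703,65),(718,436),(110,466))]
for p in C: print("foot",p)
c=sum(C)/4; print(c)
for a,b in((0,1),(3,2),(0,3),(1,2)):
    d=C[a]-C[b]; print(np.linalg.norm(d),np.degrees(np.arctan2(d[1],d[0])))
print("pad",onz(s,f(94,294,5.8,155,215),.109))
E
```

```text
rack
[385 211  18  11  59] (393.36822509765625, 215.78533935546875) (18.368717193603516, 3.0730934143066406)
   z 0.072 [ 0.5797 -0.1406]
   z 0.119 [ 0.5728 -0.1343]
[405 216  18  11  63] (413.5511169433594, 220.89053344726562) (17.942426681518555, 3.322671413421631)
   z 0.072 [ 0.5697 -0.1858]
   z 0.119 [ 0.5631 -0.1778]
[395 221  25  12  37] (406.8269348144531, 226.86538696289062) (26.39866065979004, 1.426954746246338)
   z 0.072 [ 0.5558 -0.171 ]
   z 0.119 [ 0.5498 -0.1636]
[418 228  18   9  56] (426.7000427246094, 231.6000213623047) (17.8885440826416, 3.130495071411133)
   z 0.072 [ 0.5466 -0.2154]
   z 0.119 [ 0.541  -0.2063]
[386 240   8   6  27] (389.5000915527344, 242.50003051757812) (7.602630138397217, 3.130495071411133)
   z 0.072 [ 0.5197 -0.1331]
   z 0.119 [ 0.5151 -0.1271]
[396 241  22  16  82] (406.8845520019531, 247.9230499267578) (24.12946128845215, 5.547001838684082)
   z 0.072 [ 0.5088 -0.1719]
   z 0.119 [ 0.5047 -0.1644]
[400 252   7   4   7] (403.10003662109375, 253.30001831054688) (6.708203315734863, 0.4472135603427887)
   z 0.072 [ 0.4966 -0.1637]
   z 0.1
[... 1880 characters left out ...]
68 [ 0.5622 -0.1774  0.072 ]
nar 0.07523008276890007 -112.44141823312611 [ 0.5061 -0.1586  0.072 ]
med 0.09838426623191404 -112.758034887011 [ 0.4536 -0.1345  0.072 ]
tab wide 0.03939065546615895 -114.03333522126876 [ 0.5633 -0.1772  0.119 ]
tab nar 0.039036135327058685 -113.42369969672139 [ 0.5081 -0.1591  0.119 ]
tab med 0.03941409854524576 -112.33846295175088 [ 0.4547 -0.1352  0.119 ]
foot [0.5361 0.3653 0.006 ]
foot [0.5571 0.1255 0.006 ]
foot [0.4083 0.1138 0.006 ]
foot [0.3892 0.3546 0.006 ]
[0.4727 0.2398 0.006 ]
0.2406597997376968 94.9925769875092
0.24154963492644643 94.53865689088214
0.1472908226358673 4.166052246285918
0.14919430364486802 4.51543659012238
pad [0.4528 0.3367 0.109 ]
```

Slot widths measured in the top view: far slot (408,217 px) is 124 mm, middle slot (403,247) is 75 mm and near slot (397,270) is 98 mm. The turquoise plate at (405,340) is a look-alike. The far-slot plate is therefore the wide template, and the enlarged rack crop confirms it (its shoulders run right across the slot). I'll raise the arm and turn first.

```bash
python3 -m handwheel '[[0,0,-7.1,0,0,-3,4],[0,0,-7.1,0,0,-3,4],[0,0,-7.1,0,0,-3,4],[0,0,-7.1,0,0,-3,4],[0,0,-7.1,0,0,-3,4],[0,0,-7.1,0,0,-3,4],[0,0,-7.1,0,0,-3,4],[0,0,-1.2,0,0,0,4]]'
cat >> h.py <<'E'
def pose(down_phi=None,tilt=0):
    """tool rot: jaw axis x at azimuth phi (deg) ; tilt>0 : gripper leans so that top is toward -x_tool_azimuth (rotation about tool y)"""
    p=np.radians(down_phi); c,s=np.cos(p),np.sin(p)
    M=np.array([[c,s,0],[s,-c,0],[0,0,-1]]).T.copy()
    M=np.column_stack([[c,s,0],[s,-c,0],[0,0,-1]])
    return R.from_matrix(M)*R.from_rotvec([0,np.radians(tilt),0])
def togo(st,pos,rot):
    r=R.from_quat(st["tcp_rot"]); 
    rv=np.degrees((r.inv()*rot).as_rotvec()); 
    print("t",round(st["time_s"],2),"pos",np.round(st["eef_pos"],4),"F",np.round(st["ft_force"],1),"open",round(st["opening"],4))
    print(" turn(tool,deg)",np.round(rv,2)," shift now-axes cm",np.round(100*r.inv().apply(pos-st["eef_pos"]),2)," shift final-axes cm",np.round(100*rot.inv().apply(pos-st["eef_pos"]),2))
E
python3 - <<'E'
from plant import manip
from h import *
togo(manip.read_state(),np.array([.563,-.177,.3]),pose(-22.8))
E
```

```text
time_s: 0.87
eef_pos: [0.1831, -0.6256, 0.4517]
tcp_rot: [0.981, -0.195, 0.003, 0.004]
ft_force: [-0.3, -0.1, 1.0]
opening: 0.0434
t 0.87 pos [ 0.1831 -0.6256  0.4517] F [-0.3 -0.1  1. ] open 0.0434
 turn(tool,deg) [ 0.42 -0.38  0.29]  shift now-axes cm [ 17.82 -56.09  14.88]  shift final-axes cm [ 17.64 -56.07  15.17]
```

```bash
python3 -m handwheel '[[0,0,0,1.1,-3.5,0,4],[0,0,0,1.1,-3.5,0,4],[0,0,0,1.1,-3.5,0,4],[0,0,0,1.1,-3.5,0,4],[0,0,0,1.1,-3.5,0,4],[0,0,0,1.1,-3.5,0,4],[0,0,0,1.1,-3.5,0,4],[0,0,0,1.1,-3.5,0,4]]'
python3 - <<'E'
from plant import manip
from h import *
togo(manip.read_state(),np.array([.563,-.177,.3]),pose(-22.8))
E
```

```text
time_s: 1.53
eef_pos: [0.3725, -0.3985, 0.4446]
tcp_rot: [0.98, -0.198, -0.0, 0.0]
ft_force: [0.3, -0.1, 0.7]
opening: 0.04
t 1.53 pos [ 0.3725 -0.3985  0.4446] F [ 0.3 -0.1  0.7] open 0.04
 turn(tool,deg) [ 0.02  0.01 -0.08]  shift now-axes cm [  8.94 -27.81  14.44]  shift final-axes cm [  8.98 -27.8   14.46]
```

```bash
python3 -m handwheel '[[0,0,0,1.1,-3.5,0,4],[0,0,0,1.1,-3.5,0,4],[0,0,0,1.1,-3.5,0,4],[0,0,0,1.1,-3.5,0,4],[0,0,0,1.1,-3.5,2,4],[0,0,0,1.1,-3.5,2,4],[0,0,0,1.1,-3.5,3,4],[0,0,0,1.1,-3.3,3,4]]'
python3 -m handwheel '[[0,0,0,0,0,3,4],[0,0,0,0,0,0,4],[0,0,0,0,0,0,4]]'
python3 - <<'E'
from plant import manip
from h import *
st=manip.read_state()
togo(st,np.array([.563,-.177,.3]),pose(-22.8))
s=manip.snapshot("wrist"); cv2.imwrite("pics/w1.png",s["color"][:,:,::-1])
s=manip.snapshot("top"); cv2.imwrite("pics/t1.png",cv2.resize(s["color"][150:330,250:490,::-1],None,fx=3.2,fy=3.2))
E
```

```text
time_s: 2.2
eef_pos: [0.5569, -0.1822, 0.3507]
tcp_rot: [0.98, -0.198, 0.001, 0.0]
ft_force: [0.4, -0.7, -0.4]
opening: 0.04
time_s: 2.45
eef_pos: [0.5545, -0.1841, 0.3198]
tcp_rot: [0.98, -0.198, -0.002, -0.0]
ft_force: [0.8, -0.4, 0.6]
opening: 0.0399
t 2.45 pos [ 0.5545 -0.1841  0.3198] F [ 0.8 -0.4  0.6] open 0.0399
 turn(tool,deg) [ 0.03  0.23 -0.02]  shift now-axes cm [ 0.52 -0.98  1.98]  shift final-axes cm [ 0.51 -0.98  1.98]
```

View pics/w1.png

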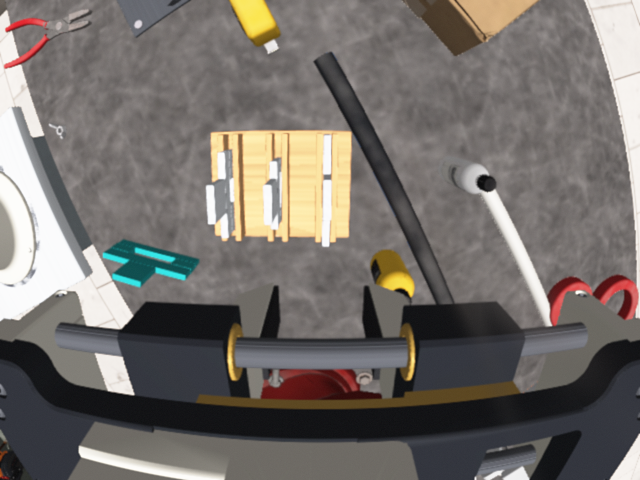

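The wrist view shows the wide template at column 327, rows 137–245 (the whole slot length). The medium one is at (222,195) and the narrow one at (272,193). I'll check the position with the fisheye rays.

```bash
cat >> h.py <<'E'
def wray(s,uv):
    K=s["K"]; d=np.array([uv[0]-K[0,2],uv[1]-K[1,2]])/K[0,0]; th=np.hypot(*d)
    v=np.array([d[0]/th*np.sin(th),d[1]/th*np.sin(th),np.cos(th)]) if th>0 else np.array([0,0,1.])
    Rm=cv2.Rodrigues(np.array(s["rvec"],float))[0]; t=np.array(s["tvec"],float).ravel()
    return -Rm.T@t, Rm.T@v
def wonz(s,uv,z):
    c,d=wray(s,uv); return c+d*(z-c[2])/d[2]
E
python3 - <<'E'
from plant import manip
from h import *
s=manip.snapshot("wrist"); im=s["color"]
cv2.imwrite("pics/w1c.png",cv2.resize(im[125:255,200:360,::-1],None,fx=5,fy=5,interpolation=cv2.INTER_CUBIC))
hsv=cv2.cvtColor(im,cv2.COLOR_RGB2HSV); m=(hsv[...,2]>185)&(hsv[...,1]<30)
mm=np.zeros_like(m); mm[125:255,310:345]=m[125:255,310:345]
n,l,stt,ce=cv2.connectedComponentsWithStats(mm.astype(np.uint8))
for i in range(1,n):
    if stt[i,4]>5: print(stt[i],ce[i],wonz(s,ce[i],.119),wonz(s,ce[i],.072))
E
```

```text
[320 134   8  40 313] [323.53354633 153.66453674] [ 0.57974556 -0.13649036  0.119     ] [ 0.57873809 -0.14002099  0.072     ]
[319 179   9  66 512] [323.22070312 210.99023438] [ 0.55769906 -0.18796578  0.119     ] [ 0.55376181 -0.19833704  0.072     ]
```

View pics/w1c.png

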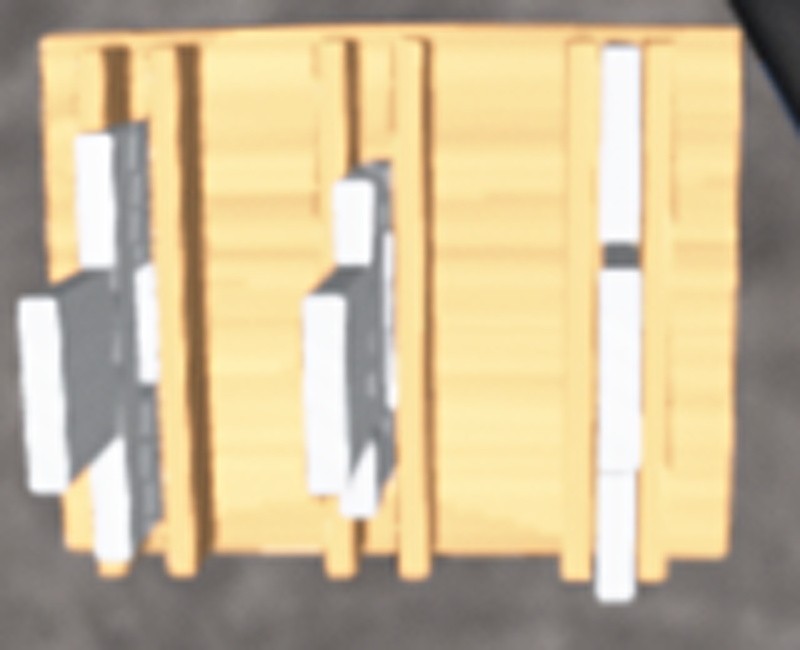

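```bash
python3 - <<'E'
from plant import manip
from h import *
s=manip.snapshot("wrist")
a=wonz(s,(323.8,198.3),.119);print("tab",a)
p=wonz(s,(323.6,133.5),.072);q=wonz(s,(322.4,244.8),.072);d=q-p
print(p,q,(p+q)/2,np.linalg.norm(d),np.degrees(np.arctan2(d[1],d[0])))
im=s["color"]; cv2.imwrite("pics/w1d.png",im[:,:,::-1])
hsv=cv2.cvtColor(im,cv2.COLOR_RGB2HSV); m=(hsv[...,2]>185)&(hsv[...,1]<30)
print(np.argwhere(m[179:219,310:345]).mean(0)+[179,310])
togo(manip.read_state(),np.array([*((a+(p+q)/2)/2)[:2],.2]),pose(-22.8))
E
```

```text
tab [ 0.56356249 -0.1768856   0.119     ]
[ 0.58782261 -0.12027182  0.072     ] [ 0.5380185  -0.23474452  0.072     ] [ 0.56292056 -0.17750817  0.072     ] 0.12483768077584505 -113.51261170925015
[198.22093023 322.90697674]
t 2.65 pos [ 0.5563 -0.1855  0.3234] F [-0.2 -0.3 -0.3] open 0.0398
 turn(tool,deg) [ 0.02 -0.19 -0.18]  shift now-axes cm [ 0.27 -1.04 12.34]  shift final-axes cm [ 0.32 -1.04 12.34]
```

```bash
python3 -m handwheel '[[0,0,0.4,0.3,-1.0,3,4],[0,0,0,0,0,3.5,4],[0,0,0,0,0,3.5,4],[0,0,0,0,0,3,4],[0,0,0,0,0,0,4],[0,0,0,0,0,0,4]]'
python3 - <<'E'
from plant import manip
from h import *
togo(manip.read_state(),np.array([.5632,-.177,.086]),pose(-23.2))
s=manip.snapshot("wrist"); cv2.imwrite("pics/w2.png",s["color"][:,:,::-1])
E
```

```text
time_s: 3.15
eef_pos: [0.5619, -0.1769, 0.1916]
tcp_rot: [0.979, -0.202, -0.001, -0.0]
ft_force: [0.7, 0.3, 0.4]
opening: 0.0398
t 3.15 pos [ 0.5619 -0.1769  0.1916] F [0.7 0.3 0.4] open 0.0398
 turn(tool,deg) [ 0.01  0.06 -0.12]  shift now-axes cm [ 0.14 -0.04 10.56]  shift final-axes cm [ 0.12 -0.04 10.56]
```

View pics/w2.png

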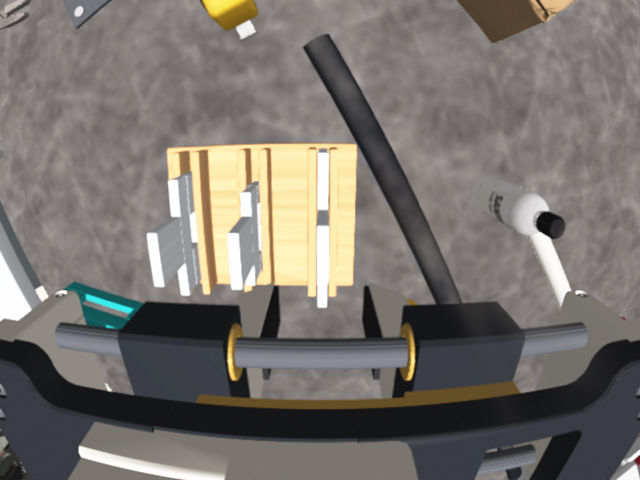

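```bash
python3 -m handwheel '[[0,0,0,0.1,0,3.5,4],[0,0,0,0,0,3.5,4],[0,0,0,0,0,2.2,4],[0,0,0,0,0,1.3,4],[0,0,0,0,0,0,4],[0,0,0,0,0,0,4]]' 40
python3 - <<'E'
from plant import manip
from h import *
togo(manip.read_state(),np.array([.5632,-.177,.086]),pose(-23.2))
s=manip.snapshot("wrist"); cv2.imwrite("pics/w3.png",s["color"][:,:,::-1])
E
```

```text
time_s: 3.7
eef_pos: [0.5648, -0.1767, 0.0882]
tcp_rot: [0.979, -0.202, 0.001, 0.0]
ft_force: [-0.2, -1.0, 1.1]
opening: 0.0398
t 3.7 pos [ 0.5648 -0.1767  0.0882] F [-0.2 -1.   1.1] open 0.0398
 turn(tool,deg) [-0.02 -0.15 -0.06]  shift now-axes cm [-0.14  0.09  0.22]  shift final-axes cm [-0.13  0.09  0.22]
```

View pics/w3.png

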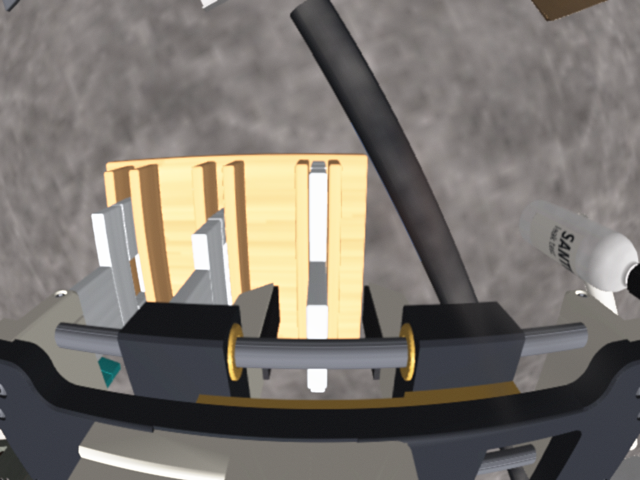

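```bash
python3 -m handwheel '[[0,0,0,0,0.1,0.2,4],[0,0,0,0,0,0,0],[0,0,0,0,0,0,0],[0,0,0,0,0,0,0],[0,0,0,0,0,0,0],[0,0,0,0,0,0,0],[0,0,0,0,0,0,0]]' 45
python3 - <<'E'
from plant import manip
from h import *
togo(manip.read_state(),np.array([.5632,-.177,.086]),pose(-23.2))
E
```

```text
time_s: 4.33
eef_pos: [0.5629, -0.1773, 0.0844]
tcp_rot: [0.98, -0.201, 0.0, 0.0]
ft_force: [0.3, -0.2, 0.4]
opening: 0.0075
t 4.33 pos [ 0.5629 -0.1773  0.0844] F [ 0.3 -0.2  0.4] open 0.0075
 turn(tool,deg) [ 0.   -0.01 -0.04]  shift now-axes cm [ 0.02 -0.04 -0.16]  shift final-axes cm [ 0.02 -0.04 -0.16]
```

```bash
python3 -m handwheel '[[0,0,0,0,0,-1.5,0],[0,0,0,0,0,-2.5,0],[0,0,0,0,0,-3,0],[0,0,0,0,0,-3,0],[0,0,0,0,0,-3,0],[0,0,0,0,0,-3,0],[0,0,0,0,0,-2,0],[0,0,0,0,0,0,0]]'
python3 - <<'E'
from plant import manip
from h import *
togo(manip.read_state(),np.array([.48,.191,.29]),pose(4.7))
s=manip.snapshot("scene"); cv2.imwrite("pics/s4.png",cv2.resize(s["color"][60:300,180:480,::-1],None,fx=2.5,fy=2.5))
E
```

```text
time_s: 5.0
eef_pos: [0.5655, -0.177, 0.2703]
tcp_rot: [0.98, -0.201, 0.004, 0.001]
ft_force: [0.8, 0.4, -0.4]
opening: 0.0079
t 5.0 pos [ 0.5655 -0.177   0.2703] F [ 0.8  0.4 -0.4] open 0.0079
 turn(tool,deg) [  0.09  -0.47 -27.9 ]  shift now-axes cm [-22.34 -30.46  -2.14]  shift final-axes cm [ -5.51 -37.38  -1.97]
```

View pics/s4.png

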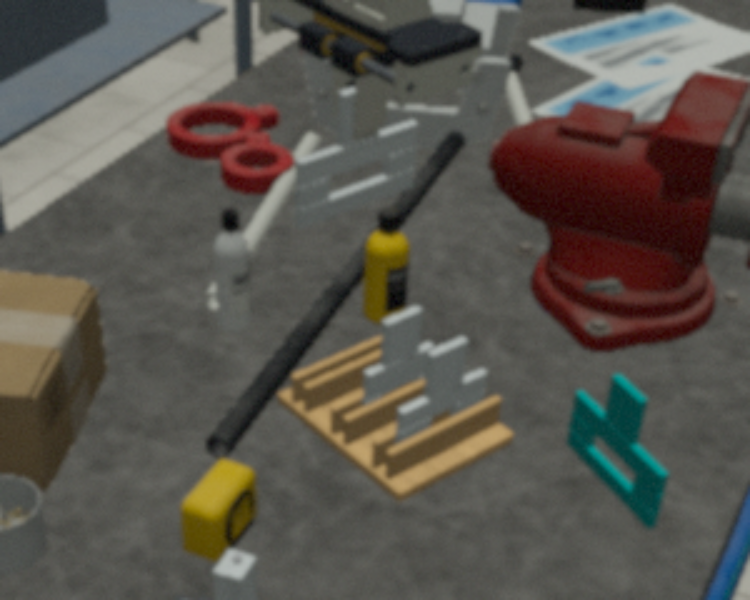

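```bash
python3 -m handwheel '[[0,0,-7,0,0,-0.3,0],[0,0,-7,0,0,-0.3,0],[0,0,-7,0,0,-0.4,0],[0,0,-6.9,0,0,0,0],[0,0,0,-0.5,-3.3,0,0],[0,0,0,-0.5,-3.3,0,0],[0,0,0,-0.5,-3.3,0,0],[0,0,0,-0.5,-3.3,0,0]]'
python3 -m handwheel '[[0,0,0,-0.6,-3.3,0,0],[0,0,0,-0.6,-3.3,0,0],[0,0,0,-0.6,-3.3,0,0],[0,0,0,-0.6,-3.3,0,0],[0,0,0,-0.6,-3.3,0,0],[0,0,0,-0.5,-3,0,0],[0,0,0,0,-2,0,0],[0,0,0,0,0,0,0]]'
python3 - <<'E'
from plant import manip
from h import *
togo(manip.read_state(),np.array([.48,.191,.29]),pose(4.7))
s=manip.snapshot("wrist"); cv2.imwrite("pics/w5.png",s["color"][:,:,::-1])
s=manip.snapshot("top"); cv2.imwrite("pics/t5.png",s["color"][:,:,::-1])
E
```

```text
time_s: 5.72
eef_pos: [0.5304, -0.0461, 0.273]
tcp_rot: [0.999, 0.04, -0.001, -0.0]
ft_force: [-0.0, 0.0, -1.3]
opening: 0.0081
time_s: 6.38
eef_pos: [0.4772, 0.1693, 0.274]
tcp_rot: [0.999, 0.045, -0.001, -0.001]
ft_force: [0.2, -0.8, -0.7]
opening: 0.0079
t 6.38 pos [0.4772 0.1693 0.274 ] F [ 0.2 -0.8 -0.7] open 0.0079
 turn(tool,deg) [-0.13  0.06  0.42]  shift now-axes cm [ 0.47 -2.14 -1.6 ]  shift final-axes cm [ 0.46 -2.14 -1.6 ]
```

View pics/w5.png

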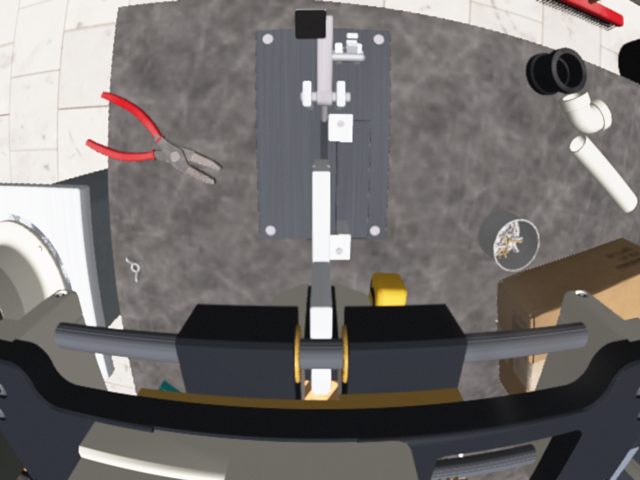

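View pics/t5.png

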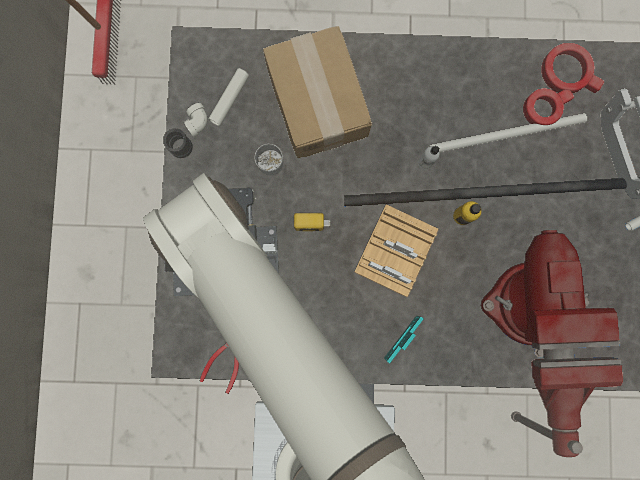

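The wrist view shows the held plate along column 320, the lip/post blocks at (340,127) and (340,247), and the pad at (310,24). I'll measure these more closely.

```bash
python3 - <<'E'
from plant import manip
from h import *
s=manip.snapshot("wrist"); im=s["color"]
cv2.imwrite("pics/w6c.png",cv2.resize(im[105:270,290:400,::-1],None,fx=3.6,fy=3.6,interpolation=cv2.INTER_CUBIC))
g=cv2.cvtColor(im,cv2.COLOR_RGB2GRAY).astype(int)
print("rows",[(r,g[r,342]) for r in range(108,146)])
print("rows2",[(r,g[r,342]) for r in range(228,266)])
print("cols@127",[(c,g[127,c]) for c in range(322,360)])
print("cols@247",[(c,g[247,c]) for c in range(324,360)])
hsv=cv2.cvtColor(im,cv2.COLOR_RGB2HSV)
m=((g<45)).astype(np.uint8); m[60:]=0;m[:,:280]=0;m[:,345:]=0
n,l,st,ce=cv2.connectedComponentsWithStats(m)
print(st[1:],ce[1:])
for i in range(1,n):
    if st[i,4]>200: print("pad",wonz(s,ce[i],.109))
np.save("pics/s6.npy",np.array([s],dtype=object),allow_pickle=True)
print(manip.read_state()["eef_pos"],manip.read_state()["tcp_rot"])
E
```

```text
rows [(108, np.int64(238)), (109, np.int64(251)), (110, np.int64(251)), (111, np.int64(250)), (112, np.int64(250)), (113, np.int64(250)), (114, np.int64(249)), (115, np.int64(243)), (116, np.int64(236)), (117, np.int64(229)), (118, np.int64(228)), (119, np.int64(232)), (120, np.int64(242)), (121, np.int64(248)), (122, np.int64(249)), (123, np.int64(248)), (124, np.int64(248)), (125, np.int64(248)), (126, np.int64(249)), (127, np.int64(250)), (128, np.int64(250)), (129, np.int64(249)), (130, np.int64(249)), (131, np.int64(249)), (132, np.int64(249)), (133, np.int64(249)), (134, np.int64(248)), (135, np.int64(234)), (136, np.int64(138)), (137, np.int64(93)), (138, np.int64(97)), (139, np.int64(99)), (140, np.int64(97)), (141, np.int64(100)), (142, np.int64(99)), (143, np.int64(98)), (144, np.int64(98)), (145, np.int64(99))]
rows2 [(228, np.int64(138)), (229, np.int64(208)), (230, np.int64(247)), (231, np.int64(249)), (232, np.int64(248)), (233, np.int64(249)), (234, np.int64(249)), (235, np.int64(249)), (236, np.int64(249)), (237, np.int64(248)), (238, np.int64(249)), (239, np.int64(24
[... 1711 characters left out ...]
 (337, np.int64(216)), (338, np.int64(217)), (339, np.int64(216)), (340, np.int64(220)), (341, np.int64(234)), (342, np.int64(247)), (343, np.int64(249)), (344, np.int64(249)), (345, np.int64(249)), (346, np.int64(250)), (347, np.int64(251)), (348, np.int64(247)), (349, np.int64(208)), (350, np.int64(126)), (351, np.int64(100)), (352, np.int64(105)), (353, np.int64(109)), (354, np.int64(110)), (355, np.int64(108)), (356, np.int64(108)), (357, np.int64(107)), (358, np.int64(105)), (359, np.int64(105))]
[[293   5  30  27 779]] [[307.80359435  17.83440308]]
pad [0.45243047 0.33805494 0.109     ]
[0.47917305 0.1633797  0.27337313] [ 9.99161265e-01  4.09345441e-02 -9.40358317e-04  4.95015903e-04]
```

View pics/w6c.png

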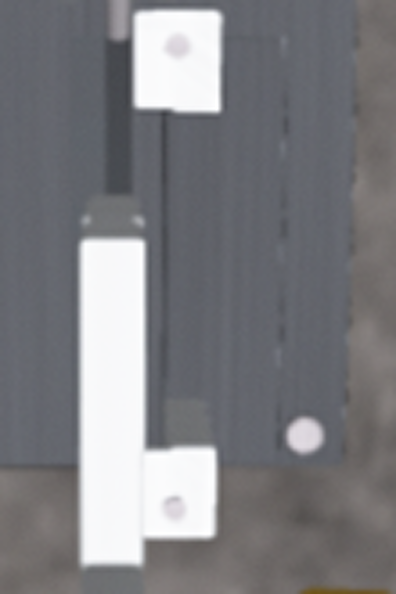

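```bash
python3 - <<'E'
from h import *
s=np.load("pics/s6.npy",allow_pickle=True)[0]
W=lambda u,v,z=.076:wonz(s,(u,v),z)[:2]
A=W(326.6,135.8);A2=W(326.8,107.8);Bk=W(350.8,127);B=W(342,135.8);C=W(342,228.5);Cb=W(349.5,247);D=W(342,254.2)
print("front edge inner",A,"outer",A2,"back",Bk)
print("inner L",B,"inner R",C,"dist",np.linalg.norm(B-C),"outer R",D,"backR",Cb)
v=(Bk-Cb)/np.linalg.norm(Bk-Cb); print("v angle (back edges)",np.degrees(np.arctan2(v[1],v[0])))
for ang in (94.7,):
    v=np.array([np.cos(np.radians(ang)),np.sin(np.radians(ang))]);u=np.array([v[1],-v[0]])
    for n,p in dict(A=A,A2=A2,Bk=Bk,B=B,C=C,D=D,Cb=Cb,pad=wonz(s,(307.8,17.83),.109)[:2]).items(): print(n,"u",p@u,"v",p@v)
    print("groove est u from front edge:",A@u+.006, "v mid",(B@v+C@v)/2)
    g=u*(A@u+.006)+v*(B@v+C@v)/2; print("groove",g, "top-est",[.4868,.1910], np.array([.4868,.191])@u,np.array([.4868,.191])@v)
E
```

```text
front edge inner [0.47720252 0.2363729 ] outer [0.47514047 0.26247551] back [0.4987262  0.24666584]
inner L [0.49137583 0.23766738] inner R [0.49993828 0.14875479] dist 0.08932393374718371 outer R [0.50264209 0.12229964] backR [0.50927805 0.13045489]
v angle (back edges) 95.18818090210999
A u 0.4949659179381426 v 0.19647680822559738
A2 u 0.4950496065091678 v 0.2226606094339961
Bk u 0.517260605520715 v 0.20497151576936515
B u 0.5091976319902024 v 0.19660559893475968
C u 0.5104459231349078 v 0.10729038797218449
D u 0.5109729487021595 v 0.08070265353908644
Cb u 0.518254826393583 v 0.08828673521775354
pad u 0.4786058250134383 v 0.2998508059611006
groove est u from front edge: 0.5009659179381426 v mid 0.1519479934534721
groove [0.48683097 0.19248545] top-est [0.4868, 0.191] 0.500813335051358 0.1504700748811411
```

```bash
python3 - <<'E'
from h import *
s=np.load("pics/s6.npy",allow_pickle=True)[0]
im=s["color"];g=cv2.cvtColor(im,cv2.COLOR_RGB2GRAY).astype(int)
print([(r,g[r,320]) for r in range(155,176)]);print([(r,g[r,320]) for r in range(385,402)])
a=np.radians(94.9);v=np.array([np.cos(a),np.sin(a)]);u=np.array([v[1],-v[0]])
T=np.array([0.47917305,0.1633797])
for r in (170.8,397):
    p=wonz(s,(320.5,r),.261)[:2]; print(r,(p-T)@u,(p-T)@v)
E
```

```text
[(155, np.int64(76)), (156, np.int64(76)), (157, np.int64(77)), (158, np.int64(82)), (159, np.int64(101)), (160, np.int64(111)), (161, np.int64(112)), (162, np.int64(112)), (163, np.int64(112)), (164, np.int64(115)), (165, np.int64(116)), (166, np.int64(115)), (167, np.int64(116)), (168, np.int64(115)), (169, np.int64(114)), (170, np.int64(131)), (171, np.int64(193)), (172, np.int64(243)), (173, np.int64(248)), (174, np.int64(248)), (175, np.int64(248))]
[(385, np.int64(248)), (386, np.int64(248)), (387, np.int64(249)), (388, np.int64(249)), (389, np.int64(249)), (390, np.int64(249)), (391, np.int64(248)), (392, np.int64(247)), (393, np.int64(247)), (394, np.int64(243)), (395, np.int64(233)), (396, np.int64(230)), (397, np.int64(227)), (398, np.int64(215)), (399, np.int64(187)), (400, np.int64(118)), (401, np.int64(74))]
170.8 -0.0010282556906143943 0.06302367509352542
397 -0.0012193462156813925 -0.06278336831493056
```

```bash
cat >> h.py <<'E'
G=np.array([.4868,.1918]); A_=np.radians(94.9); V=np.array([np.cos(A_),np.sin(A_)]); U=np.array([V[1],-V[0]]); PHI=4.9; L=.0724
def tcp(X,Y,zb,t,back=0):
    """X: bottom-edge centre (m) in holder x, Y, zb height above groove floor, t lean deg -> TCP world,rot"""
    t_=np.radians(t); rot=pose(PHI,t)
    p=G+U*(X-L*np.sin(t_))+V*Y; P=np.array([p[0],p[1],.006+zb+L*np.cos(t_)])
    z=rot.apply([0,0,1]); return P-back*z,rot
def mean_state(manip,n=1):
    return manip.read_state()
def where(st):
    r=R.from_quat(st["tcp_rot"]); b=st["eef_pos"]+L*r.apply([0,0,1]); d=b[:2]-G
    z=r.apply([0,0,1]); x=r.apply([1,0,0])
    print(" bottom centre X %.1f Y %.1f z %.1f mm  lean %.1f  yaw %.1f"%(1e3*d@U,1e3*d@V,1e3*(b[2]-.006),np.degrees(np.arcsin(z[:2]@U)),np.degrees(np.arctan2(x[1],x[0]))))
E
python3 - <<'E'
from plant import manip
from h import *
st=manip.read_state(); togo(st,*tcp(-.00095,0,.0021,16,.15)); where(st)
s=manip.snapshot("wrist"); Rm=cv2.Rodrigues(s["rvec"])[0]; c=-Rm.T@s["tvec"]; print("cam rel tcp in tool",R.from_quat(st["tcp_rot"]).inv().apply(c-st["eef_pos"]))
E
```

```text
t 6.53 pos [0.4792 0.1634 0.2734] F [ 0.4 -0.2 -1. ] open 0.0074
 turn(tool,deg) [ 0.08 16.11 -0.2 ]  shift now-axes cm [-5.22 -2.75  5.16]  shift final-axes cm [-6.44 -2.77  3.51]
 bottom centre X -10.2 Y -27.7 z 195.0 mm  lean -0.1  yaw 4.7
cam rel tcp in tool [-0.00067894 -0.0819037  -0.14994222]
```

```bash
python3 -m handwheel '[[0,5.4,0,0,0,0,0],[0,5.4,0,0,0,0,0],[0,5.3,-0.2,0,0,0,0],[0,0,0,-2.1,-0.9,1.1,0],[0,0,0,-2.1,-0.9,1.1,0],[0,0,0,-2.2,-1,1.2,0],[0,0,0,0,0,0,0],[0,0,0,0,0,0,0]]'
python3 - <<'E'
from plant import manip
from h import *
st=manip.read_state(); togo(st,*tcp(-.00095,0,.0021,16,.12)); where(st)
s=manip.snapshot("wrist"); cv2.imwrite("pics/w7.png",s["color"][:,:,::-1])
E
```

```text
time_s: 7.25
eef_pos: [0.4245, 0.186, 0.2228]
tcp_rot: [0.989, 0.042, 0.139, -0.004]
ft_force: [-0.3, 0.3, -1.2]
opening: 0.0078
t 7.25 pos [0.4245 0.186  0.2228] F [-0.3  0.3 -1.2] open 0.0078
 turn(tool,deg) [ 0.18  0.02 -0.03]  shift now-axes cm [ 0.   -0.05  3.1 ]  shift final-axes cm [ 0.   -0.04  3.1 ]
 bottom centre X -42.6 Y -0.7 z 147.2 mm  lean 16.0  yaw 4.9
```

View pics/w7.png

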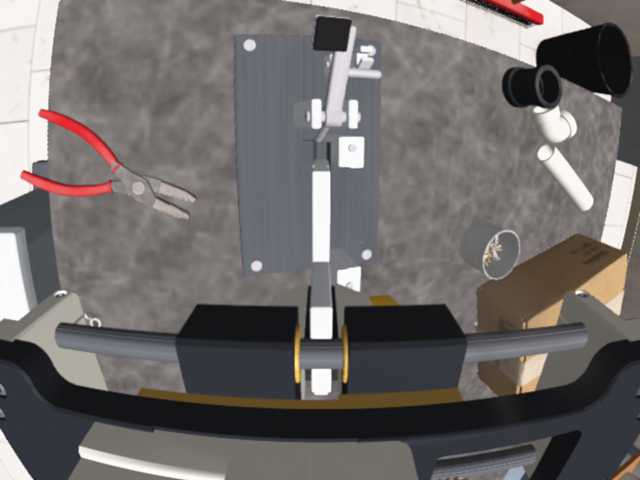

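```bash
python3 -m handwheel '[[0,0,0,0,0,2,0],[0,0,0,0,0,2.5,0],[0,0,0,0,0,2.5,0],[0,0,0,0,0,1.5,0],[0,0,0,0,0,0.5,0],[0,0,0,0,0,0,0]]'
python3 - <<'E'
from plant import manip
from h import *
st=manip.read_state(); togo(st,*tcp(-.00095,0,.0021,16,0)); where(st)
s=manip.snapshot("scene"); cv2.imwrite("pics/s8.png",cv2.resize(s["color"][200:440,150:400,::-1],None,fx=2.5,fy=2.5))
s=manip.snapshot("wrist"); cv2.imwrite("pics/w8.png",cv2.resize(s["color"][0:420,200:440,::-1],None,fx=1.4,fy=1.4))
E
```

```text
time_s: 7.8
eef_pos: [0.451, 0.1891, 0.1365]
tcp_rot: [0.989, 0.041, 0.139, -0.006]
ft_force: [0.1, -0.0, -0.9]
opening: 0.0074
t 7.8 pos [0.451  0.1891 0.1365] F [ 0.1 -0.  -0.9] open 0.0074
 turn(tool,deg) [ 0.04  0.03 -0.13]  shift now-axes cm [-0.17  0.04  6.06]  shift final-axes cm [-0.18  0.04  6.06]
 bottom centre X -16.0 Y 0.4 z 60.9 mm  lean 16.0  yaw 4.8
```

View pics/s8.png

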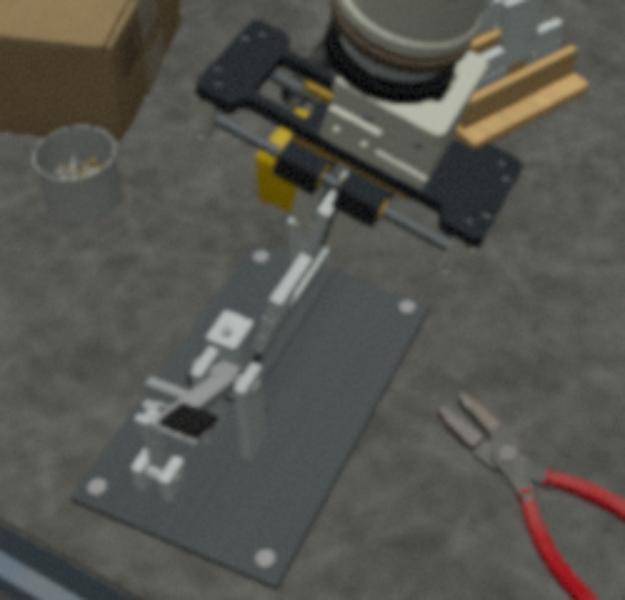

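View pics/w8.png

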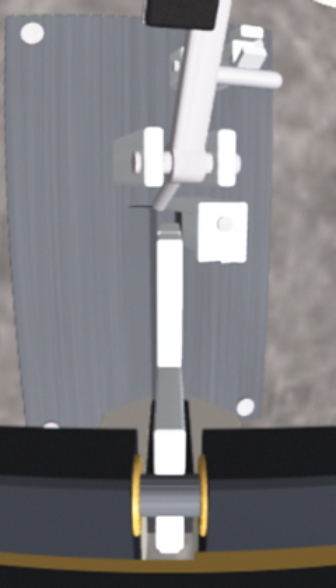

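```bash
python3 -m handwheel '[[0,0,0,0,0,1.2,0],[0,0,0,0,0,1.4,0],[0,0,0,0,0,1.0,0],[0,0,0,0,0,0.4,0],[0,0,0,0,0,0,0],[0,0,0,0,0,0,0]]'
python3 - <<'E'
from plant import manip
from h import *
for i in range(3):
    st=manip.read_state(); togo(st,*tcp(-.00095,0,.0021,16,0)); where(st)
    s=manip.snapshot("wrist")
im=s["color"]; cv2.imwrite("pics/w9.png",cv2.resize(im[0:300,230:420,::-1],None,fx=2,fy=2))
E
```

```text
time_s: 8.4
eef_pos: [0.4621, 0.1907, 0.1]
tcp_rot: [0.989, 0.042, 0.141, -0.006]
ft_force: [-1.3, -0.6, -2.3]
opening: 0.0079
t 8.4 pos [0.4621 0.1907 0.1   ] F [-1.3 -0.6 -2.3] open 0.0079
 turn(tool,deg) [ 0.04 -0.19 -0.04]  shift now-axes cm [-0.26  0.1   2.25]  shift final-axes cm [-0.25  0.1   2.25]
 bottom centre X -4.5 Y 1.0 z 24.5 mm  lean 16.2  yaw 4.9
t 8.45 pos [0.4621 0.1908 0.1   ] F [-0.8  0.6 -0.6] open 0.0081
 turn(tool,deg) [ 0.04 -0.2  -0.04]  shift now-axes cm [-0.26  0.11  2.25]  shift final-axes cm [-0.25  0.11  2.25]
 bottom centre X -4.5 Y 1.1 z 24.5 mm  lean 16.2  yaw 4.9
t 8.5 pos [0.4621 0.1907 0.1   ] F [ 0.2  0.5 -0.2] open 0.0075
 turn(tool,deg) [ 0.05 -0.2  -0.04]  shift now-axes cm [-0.26  0.1   2.25]  shift final-axes cm [-0.25  0.11  2.25]
 bottom centre X -4.5 Y 1.0 z 24.5 mm  lean 16.2  yaw 4.9
```

View pics/w9.png

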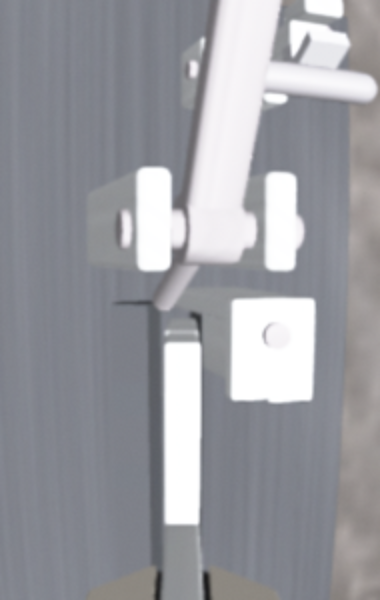

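```bash
python3 - <<'E'
from plant import manip
from h import *
s=manip.snapshot("wrist")
def hf(P): d=P[:2]-G; return np.round([1e3*d@U,1e3*d@V,1e3*P[2]],1)
print("lip inner front",hf(wonz(s,(345.3,200.3),.076)),"lip outer front",hf(wonz(s,(345.8,148.8),.076)))
st=manip.read_state(); r=R.from_quat(st["tcp_rot"])
P=st["eef_pos"]+r.apply([0,0,L-.060]); z=P[2]
print("shoulder end mid",hf(wonz(s,(230+182/2,341.5/2),z)),"expected",hf(st["eef_pos"]+r.apply([0,-.062,L-.06])), hf(P))
E
```

```text
lip inner front [-5.9 46.2 76. ] lip outer front [-5.9 71.5 76. ]
shoulder end mid [-21.7  62.8  87.8] expected [-21.3  62.9  87.8] [-21.4   0.9  87.8]
```

```bash
python3 -m handwheel '[[0,-0.2,0,-0.25,0.1,0,0],[0,0,0,0,0,0.4,0],[0,0,0,0,0,0.4,0],[0,0,0,0,0,0.4,0],[0,0,0,0,0,0.4,0],[0,0,0,0,0,0,0],[0,0,0,0,0,0,0],[0,0,0,0,0,0,0]]'
python3 - <<'E'
from plant import manip
from h import *
st=manip.read_state(); togo(st,*tcp(-.00095,0,.0021,16,0)); where(st)
E
```

```text
time_s: 9.27
eef_pos: [0.4634, 0.1898, 0.0827]
tcp_rot: [0.99, 0.042, 0.138, -0.005]
ft_force: [-0.2, -0.2, -0.8]
opening: 0.0079
t 9.27 pos [0.4634 0.1898 0.0827] F [-0.2 -0.2 -0.8] open 0.0079
 turn(tool,deg) [ 0.05  0.13 -0.01]  shift now-axes cm [0.11 0.   0.55]  shift final-axes cm [0.11 0.   0.55]
 bottom centre X -3.7 Y -0.0 z 7.0 mm  lean 15.9  yaw 4.9
```

```bash
python3 -m handwheel '[[0,0,0,0.1,0,0.2,0],[0,0,0,0,0,0.2,0],[0,0,0,0,0,0.1,0],[0,0,0,0,0,0,0],[0,0,0,0,0,0,0],[0,0,0,0,0,0,0]]'
python3 - <<'E'
from plant import manip
from h import *
st=manip.read_state(); togo(st,*tcp(-.00095,0,.0021,16,0)); where(st)
s=manip.snapshot("wrist"); cv2.imwrite("pics/w10.png",cv2.resize(s["color"][0:300,230:420,::-1],None,fx=2,fy=2))
E
```

```text
time_s: 9.77
eef_pos: [0.4659, 0.1899, 0.0783]
tcp_rot: [0.989, 0.042, 0.138, -0.005]
ft_force: [0.0, -0.8, -1.3]
opening: 0.008
t 9.77 pos [0.4659 0.1899 0.0783] F [ 0.  -0.8 -1.3] open 0.008
 turn(tool,deg) [ 0.06  0.1  -0.03]  shift now-axes cm [-0.01 -0.01  0.06]  shift final-axes cm [-0.01 -0.01  0.06]
 bottom centre X -1.2 Y -0.2 z 2.7 mm  lean 15.9  yaw 4.9
```

View pics/w10.png

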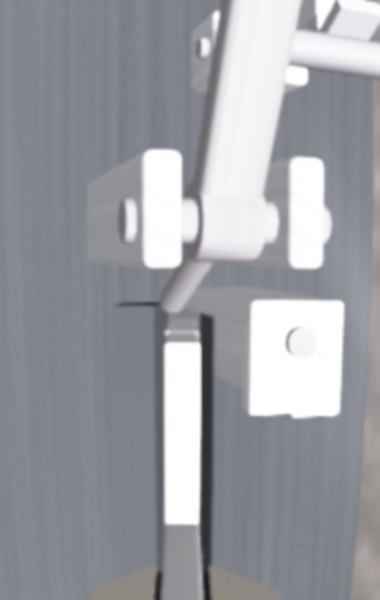

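```bash
python3 -m handwheel '[[0,-2,0,0.25,0,0.08,0],[0,-2,0,0.25,0,0,0],[0,-2,0,0.25,0,0,0],[0,-2,0,0.25,0,0,0],[0,0,0,0,0,0,0],[0,0,0,0,0,0,0],[0,0,0,0,0,0,0]]'
python3 - <<'E'
from plant import manip
from h import *
st=manip.read_state(); togo(st,*tcp(-.0006,0,.001,0,0)); where(st);print(st["wrist_torque"])
E
```

```text
time_s: 10.4
eef_pos: [0.4754, 0.1906, 0.0795]
tcp_rot: [0.997, 0.042, 0.069, -0.002]
ft_force: [0.6, -0.6, -1.6]
opening: 0.0077
t 10.4 pos [0.4754 0.1906 0.0795] F [ 0.6 -0.6 -1.6] open 0.0077
 turn(tool,deg) [ 0.05 -7.93 -0.02]  shift now-axes cm [ 1.08 -0.02  0.16]  shift final-axes cm [ 1.09 -0.02  0.01]
 bottom centre X -1.5 Y -0.3 z 1.8 mm  lean 7.9  yaw 4.9
[-0.02671571 -0.2466262   0.0004072 ]
```

```bash
python3 -m handwheel '[[0,-2,0,0.26,0,0.03,0],[0,-2,0,0.26,0,0.03,0],[0,-2,0,0.26,0,0.02,0],[0,-1.9,0,0.26,0,0,0],[0,0,0,0,0,0,0],[0,0,0,0,0,0,0],[0,0,0,0,0,0,0]]'
python3 - <<'E'
from plant import manip
from h import *
st=manip.read_state(); togo(st,*tcp(0,0,.0005,0,0)); where(st);print(st["wrist_torque"])
s=manip.snapshot("wrist"); cv2.imwrite("pics/w11.png",cv2.resize(s["color"][0:420,230:420,::-1],None,fx=1.4,fy=1.4))
s=manip.snapshot("scene"); cv2.imwrite("pics/s11.png",cv2.resize(s["color"][220:440,150:350,::-1],None,fx=2.7,fy=2.7))
E
```

```text
time_s: 10.98
eef_pos: [0.4853, 0.1916, 0.0797]
tcp_rot: [0.999, 0.043, 0.0, 0.001]
ft_force: [0.9, 0.3, -1.2]
opening: 0.008
t 10.98 pos [0.4853 0.1916 0.0797] F [ 0.9  0.3 -1.2] open 0.008
 turn(tool,deg) [ 0.08 -0.04  0.02]  shift now-axes cm [ 0.15 -0.    0.08]  shift final-axes cm [ 0.15 -0.    0.08]
 bottom centre X -1.4 Y -0.1 z 1.3 mm  lean 0.0  yaw 4.9
[-0.04289371 -0.358738   -0.01168389]
```

View pics/w11.png

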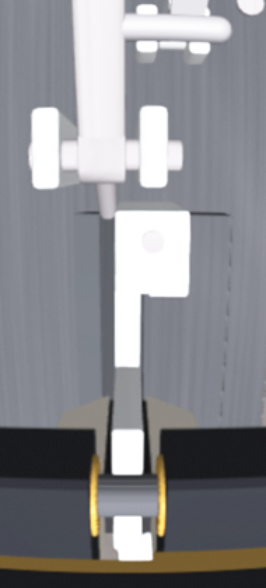

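View pics/s11.png

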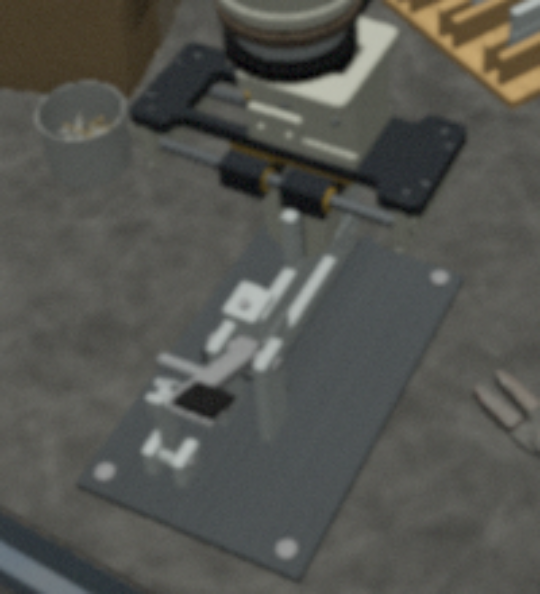

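```bash
python3 -m handwheel '[[0,0,0,0.08,0,0.05,0],[0,0,0,0.07,0,0.05,0],[0,0,0,0.04,0,0.03,0],[0,0,0,0,0,0,0],[0,0,0,0,0,0,0]]'
python3 - <<'E'
from plant import manip
from h import *
st=manip.read_state(); togo(st,*tcp(0,0,.0005,0,0)); where(st);print(st["wrist_torque"])
E
```

```text
time_s: 11.5
eef_pos: [0.4879, 0.1917, 0.0784]
tcp_rot: [0.999, 0.042, -0.0, 0.001]
ft_force: [-1.4, 0.1, -1.5]
opening: 0.0079
t 11.5 pos [0.4879 0.1917 0.0784] F [-1.4  0.1 -1.5] open 0.0079
 turn(tool,deg) [ 0.06  0.02 -0.03]  shift now-axes cm [-0.1  -0.02 -0.05]  shift final-axes cm [-0.1  -0.02 -0.05]
 bottom centre X 1.0 Y -0.3 z 0.0 mm  lean -0.0  yaw 4.9
[-0.00026023  0.14490426  0.09611306]
```

```bash
python3 -m handwheel '[[0,0,0,0,0,0.06,0],[0,0,0,0.03,0,0.06,0],[0,0,0,0,0,0,0],[0,0,0,0,0,0,0]]'
python3 - <<'E'
from plant import manip
from h import *
st=manip.read_state(); togo(st,*tcp(0,0,.0005,0,0)); where(st);print(st["wrist_torque"])
E
```

```text
time_s: 11.83
eef_pos: [0.4879, 0.1916, 0.0783]
tcp_rot: [0.999, 0.042, -0.0, 0.001]
ft_force: [-4.9, -4.5, 13.0]
opening: 0.0081
t 11.83 pos [0.4879 0.1916 0.0783] F [-4.9 -4.5 13. ] open 0.0081
 turn(tool,deg) [ 0.13  0.03 -0.03]  shift now-axes cm [-0.11 -0.03 -0.06]  shift final-axes cm [-0.11 -0.03 -0.06]
 bottom centre X 1.1 Y -0.4 z -0.1 mm  lean -0.0  yaw 4.9
[-0.37895472  1.2750432   0.10053482]
```

```bash
python3 -m handwheel '[[0,0,0,-0.03,0,-0.1,0],[0,0,0,0,0,0,1],[0,0,0,0,0,0,2.5],[0,0,0,0,0,0,4],[0,0,0,0,0,0,4],[0,0,0,0,0,0,4],[0,0,0,0,0,0,4]]'
python3 - <<'E'
from plant import manip
from h import *
st=manip.read_state(); togo(st,*tcp(0,0,.0005,0,0)); where(st)
s=manip.snapshot("wrist"); cv2.imwrite("pics/w12.png",cv2.resize(s["color"][0:420,230:420,::-1],None,fx=1.4,fy=1.4))
E
```

```text
time_s: 12.42
eef_pos: [0.4882, 0.1918, 0.0783]
tcp_rot: [0.999, 0.042, 0.0, 0.0]
ft_force: [-0.4, -0.5, -0.3]
opening: 0.0377
t 12.42 pos [0.4882 0.1918 0.0783] F [-0.4 -0.5 -0.3] open 0.0377
 turn(tool,deg) [ 0.04 -0.   -0.05]  shift now-axes cm [-0.14 -0.01 -0.06]  shift final-axes cm [-0.14 -0.01 -0.06]
 bottom centre X 1.4 Y -0.2 z -0.1 mm  lean 0.0  yaw 4.9
```

View pics/w12.png

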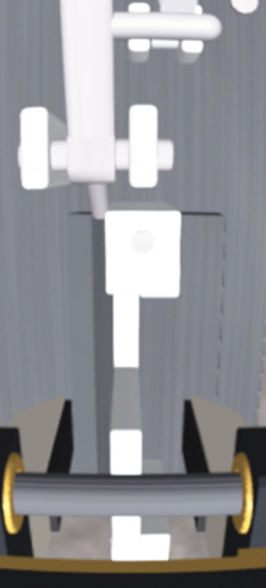

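The plate stands free and upright between the open fingers, with its shoulder under the lip at about (140,250) in the crop. I'll retract straight up.

```bash
python3 -m handwheel '[[0,0,0,0,0,-0.6,4],[0,0,0,0,0,-1.5,4],[0,0,0,0,0,-2,4],[0,0,0,0,0,-3,4],[0,0,0,0,0,-3,4],[0,0,0,0,0,-3,4],[0,0,0,0,0,-2,4],[0,0,0,0,0,0,4]]'
python3 - <<'E'
from plant import manip
from h import *
st=manip.read_state(); togo(st,*tcp(0,0,.0005,0,0)); where(st)
s=manip.snapshot("wrist"); cv2.imwrite("pics/w13.png",s["color"][:,:,::-1])
s=manip.snapshot("scene"); cv2.imwrite("pics/s13.png",cv2.resize(s["color"][220:440,150:350,::-1],None,fx=2.7,fy=2.7))
P=G+U*-.022+V*.148; print("pad",P)
E
```

```text
time_s: 13.13
eef_pos: [0.4903, 0.194, 0.235]
tcp_rot: [0.999, 0.043, 0.004, -0.001]
ft_force: [0.1, 0.3, 1.4]
opening: 0.0398
t 13.13 pos [0.4903 0.194  0.235 ] F [0.1 0.3 1.4] open 0.0398
 turn(tool,deg) [-0.04 -0.46 -0.  ]  shift now-axes cm [-0.49  0.2  15.61]  shift final-axes cm [-0.37  0.18 15.61]
 bottom centre X 4.3 Y 1.9 z 156.6 mm  lean 0.5  yaw 4.9
pad [0.4522387  0.33737993]
```

View pics/w13.png

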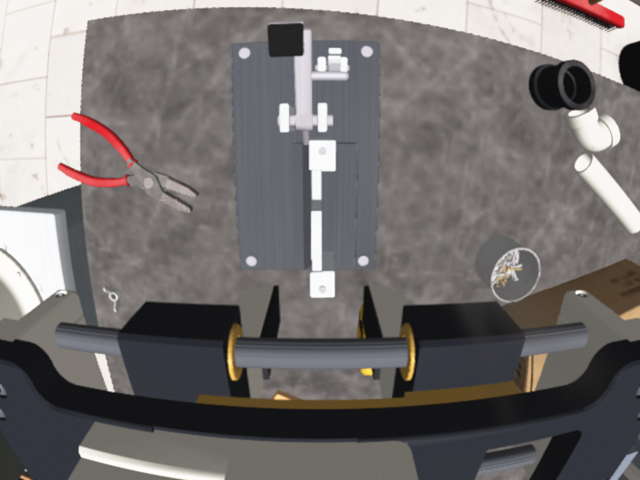

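View pics/s13.png

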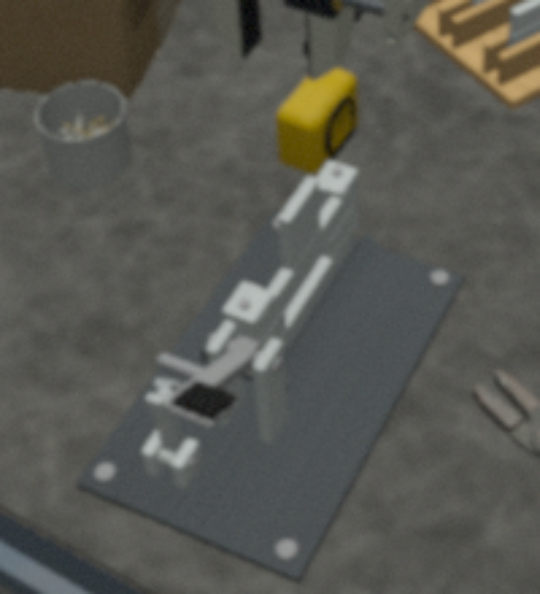

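The template is in place: upright, with both shoulders under the white lip blocks (wrist view at (322,155) and (322,284)). Next is the lever. I'll close the fingers and go above the pad.

```bash
python3 - <<'E'
from plant import manip
from h import *
p=G+U*-.024+V*.156
togo(manip.read_state(),np.array([*p,.16]),pose(PHI))
E
```

```text
t 13.23 pos [0.4886 0.192  0.231 ] F [ 0.3 -0.   0.2] open 0.0399
 turn(tool,deg) [ 0.07 -0.16 -0.05]  shift now-axes cm [ -2.62 -15.6    7.07]  shift final-axes cm [ -2.59 -15.59   7.1 ]
```

```bash
python3 -m handwheel '[[0,0,0,-0.5,-2.5,0,0],[0,0,0,-0.5,-3.3,0,0],[0,0,0,-0.5,-3.3,1,0],[0,0,0,-0.5,-3.3,2,0],[0,0,0,-0.6,-2.2,2,0],[0,0,0,0,-1,2,0],[0,0,0,0,0,0,0],[0,0,0,0,0,0,0]]' 30
python3 - <<'E'
from plant import manip
from h import *
p=G+U*-.024+V*.156
togo(manip.read_state(),np.array([*p,.074]),pose(PHI))
s=manip.snapshot("wrist"); cv2.imwrite("pics/w14.png",s["color"][:,:,::-1])
s=manip.snapshot("scene"); cv2.imwrite("pics/s14.png",cv2.resize(s["color"][220:440,130:330,::-1],None,fx=2.7,fy=2.7))
E
```

```text
time_s: 13.9
eef_pos: [0.4472, 0.3446, 0.1575]
tcp_rot: [0.999, 0.044, -0.002, 0.001]
ft_force: [1.0, -0.3, 0.7]
opening: 0.0008
t 13.9 pos [0.4472 0.3446 0.1575] F [ 1.  -0.3  0.7] open 0.0008
 turn(tool,deg) [0.15 0.23 0.09]  shift now-axes cm [ 0.27 -0.05  8.35]  shift final-axes cm [ 0.24 -0.03  8.35]
```

View pics/s14.png

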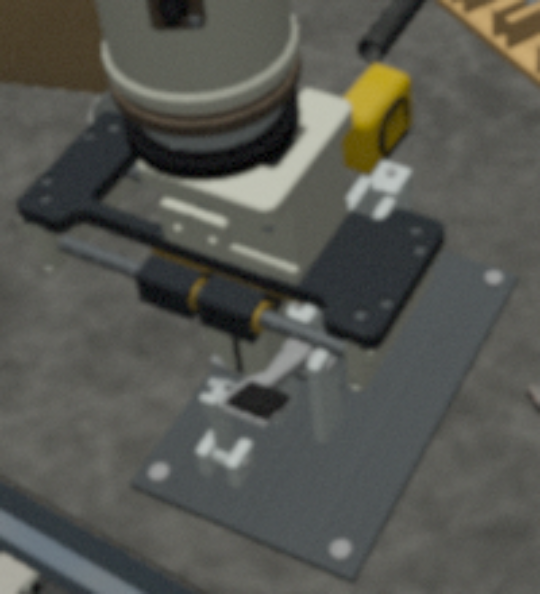

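View pics/w14.png

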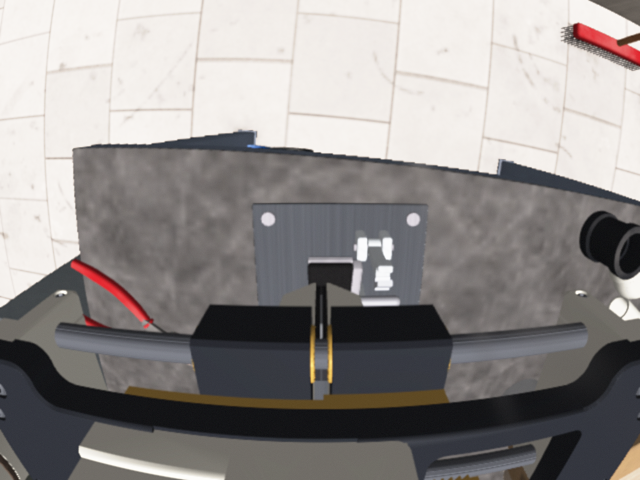

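```bash
python3 -m handwheel '[[0,0,0,0.3,0,1,0],[0,0,0,0,0,1.2,0],[0,0,0,0,0,0.8,0],[0,0,0,0,0,0.7,0],[0,0,0,0,0,0.7,0],[0,0,0,0,0,0,0]]' 
python3 - <<'E'
from plant import manip
from h import *
p=G+U*-.024+V*.156
togo(manip.read_state(),np.array([*p,.074]),pose(PHI))
s=manip.snapshot("scene"); cv2.imwrite("pics/s15.png",cv2.resize(s["color"][220:440,130:330,::-1],None,fx=2.7,fy=2.7))
E
```

```text
time_s: 14.5
eef_pos: [0.452, 0.3481, 0.1155]
tcp_rot: [0.999, 0.043, 0.001, -0.002]
ft_force: [0.0, 3.1, 7.8]
opening: 0.0003
t 14.5 pos [0.452  0.3481 0.1155] F [0.  3.1 7.8] open 0.0003
 turn(tool,deg) [-0.23 -0.08  0.02]  shift now-axes cm [-0.28  0.28  4.15]  shift final-axes cm [-0.27  0.27  4.15]
```

View pics/s15.png

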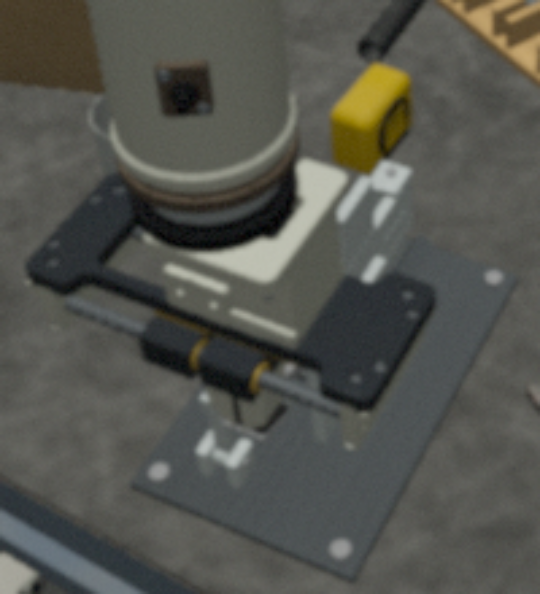

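```bash
python3 -m handwheel '[[0,0,0,0,0,0.6,0],[0,0,0,0,0,0.6,0],[0,0,0,0,0,0.6,0],[0,0,0,0,0,0.6,0],[0,0,0,0,0,0.5,0],[0,0,0,0,0,0,0]]' 
python3 -m handwheel '[[0,0,0,0,0,0.2,0],[0,0,0,0,0,0.2,0],[0,0,0,0,0,0,0]]'
python3 - <<'E'
from plant import manip
from h import *
p=G+U*-.024+V*.156
togo(manip.read_state(),np.array([*p,.074]),pose(PHI))
E
```

```text
time_s: 15.05
eef_pos: [0.4524, 0.3499, 0.0879]
tcp_rot: [0.999, 0.043, 0.002, -0.003]
ft_force: [-0.4, 4.5, 8.4]
opening: 0.0006
time_s: 15.3
eef_pos: [0.4523, 0.3499, 0.084]
tcp_rot: [0.999, 0.043, 0.002, -0.003]
ft_force: [-0.8, 5.6, 8.3]
opening: 0.0003
t 15.3 pos [0.4523 0.3499 0.084 ] F [-0.8  5.6  8.3] open 0.0003
 turn(tool,deg) [-0.39 -0.19  0.07]  shift now-axes cm [-0.32  0.46  1.  ]  shift final-axes cm [-0.31  0.45  1.  ]
```

```bash
python3 -m handwheel '[[0,0,0,0,0,0.2,0],[0,0,0,0,0,0.2,0],[0,0,0,0,0,0,0]]'
python3 -m handwheel '[[0,0,0,0,0,0.2,0],[0,0,0,0,0,0.1,0],[0,0,0,0,0,0,0]]'
```

```text
time_s: 15.55
eef_pos: [0.4524, 0.3497, 0.0799]
tcp_rot: [0.999, 0.043, 0.001, -0.003]
ft_force: [-1.1, 5.2, 7.4]
opening: 0.0007
time_s: 15.8
eef_pos: [0.4524, 0.3496, 0.0772]
tcp_rot: [0.999, 0.043, 0.002, -0.003]
ft_force: [-1.0, 4.3, 10.5]
opening: 0.0004
```

```bash
python3 -m handwheel '[[0,0,0,0,0,0.1,0],[0,0,0,0,0,0,0]]';python3 -m handwheel '[[0,0,0,0,0,0.1,0],[0,0,0,0,0,0,0]]'
```

```text
time_s: 15.97
eef_pos: [0.4524, 0.3497, 0.0763]
tcp_rot: [0.999, 0.043, 0.002, -0.003]
ft_force: [-0.9, 4.9, 10.2]
opening: 0.0008
time_s: 16.13
eef_pos: [0.4524, 0.3497, 0.0753]
tcp_rot: [0.999, 0.043, 0.002, -0.003]
ft_force: [-2.2, 4.9, 11.2]
opening: 0.0007
```

```bash
python3 -m handwheel '[[0,0,0,0,0,0.1,0],[0,0,0,0,0,0,0]]';python3 -m handwheel '[[0,0,0,0,0,0.1,0],[0,0,0,0,0,0,0]]';python3 -m handwheel '[[0,0,0,0,0,0.1,0],[0,0,0,0,0,0,0]]'
```

```text
time_s: 16.3
eef_pos: [0.4524, 0.3497, 0.0743]
tcp_rot: [0.999, 0.043, 0.002, -0.003]
ft_force: [-2.2, 4.7, 11.2]
opening: 0.0003
time_s: 16.47
eef_pos: [0.4524, 0.3497, 0.0736]
tcp_rot: [0.999, 0.043, 0.002, -0.003]
ft_force: [-1.4, 4.5, 12.4]
opening: 0.0003
time_s: 16.63
eef_pos: [0.4525, 0.3498, 0.0733]
tcp_rot: [0.999, 0.043, 0.002, -0.003]
ft_force: [-2.7, 3.1, 19.3]
opening: 0.0003
```

```bash
python3 -m handwheel '[[0,0,0,0,0,0.06,0],[0,0,0,0,0,0,0],[0,0,0,0,0,0,0]]';python3 -m handwheel '[[0,0,0,0,0,-0.3,0],[0,0,0,0,0,-0.3,0],[0,0,0,0,0,-0.4,0],[0,0,0,0,0,-1,0],[0,0,0,0,0,-3,0],[0,0,0,0,0,-4,0],[0,0,0,0,0,-4,0],[0,0,0,0,0,0,0]]'
python3 - <<'E'
from plant import manip
from h import *
s=manip.snapshot("wrist"); cv2.imwrite("pics/w16.png",s["color"][:,:,::-1])
s=manip.snapshot("scene"); cv2.imwrite("pics/s16.png",cv2.resize(s["color"][220:440,130:330,::-1],None,fx=2.7,fy=2.7))
E
```

```text
time_s: 16.88
eef_pos: [0.4526, 0.3498, 0.0732]
tcp_rot: [0.999, 0.043, 0.002, -0.003]
ft_force: [-4.1, 1.3, 22.9]
opening: 0.0002
time_s: 17.55
eef_pos: [0.4543, 0.3485, 0.2068]
tcp_rot: [0.999, 0.042, 0.004, -0.002]
ft_force: [-0.6, 1.9, 0.9]
opening: 0.0009
```

View pics/s16.png

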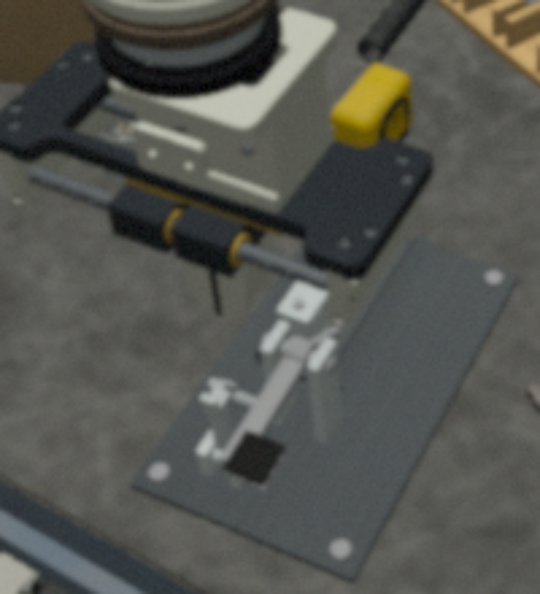

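The lever stays down: the pad is now flat at (253,457) in the crop and the arm is level. I'll clear away and inspect.

```bash
python3 -m handwheel '[[0,0,0,0,0,-4,0],[0,0,0,0,0,-4,0],[0,0,0,0,0.5,-3,0],[0,0,0,0,2,0,0],[0,0,0,0,3.3,0,0],[0,0,0,0,3.3,0,0],[0,0,0,0,3.3,0,0],[0,0,0,0,3.3,0,0]]'; python3 -m handwheel '[[0,0,0,0,3.3,0,0],[0,0,0,0,3.3,0,0],[0,0,0,0,3.3,0,0],[0,0,0,0,0,0,0],[0,0,0,0,0,0,0],[0,0,0,0,0,0,0]]'
python3 - <<'E'
from plant import manip
from h import *
s=manip.snapshot("wrist"); cv2.imwrite("pics/w17.png",cv2.resize(s["color"][0:300,150:500,::-1],None,fx=2,fy=2))
im=s["color"]
s=manip.snapshot("scene"); cv2.imwrite("pics/s17.png",cv2.resize(s["color"][230:430,160:330,::-1],None,fx=3,fy=3,interpolation=cv2.INTER_CUBIC))
E
```

```text
time_s: 18.32
eef_pos: [0.4643, 0.1864, 0.3081]
tcp_rot: [0.999, 0.042, -0.002, 0.001]
ft_force: [1.2, 0.7, 0.2]
opening: 0.0007
time_s: 18.82
eef_pos: [0.4729, 0.09, 0.3089]
tcp_rot: [0.999, 0.042, -0.001, 0.0]
ft_force: [-0.5, 0.1, 0.1]
opening: 0.0001
```

View pics/w17.png

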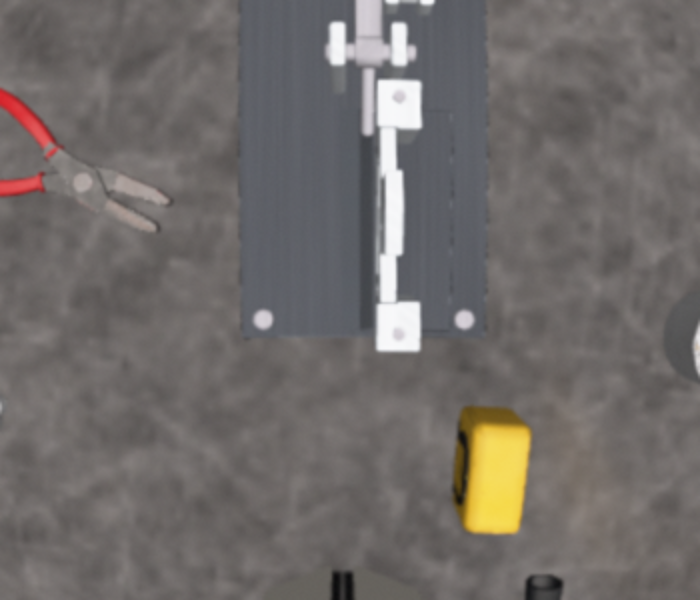

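View pics/s17.png

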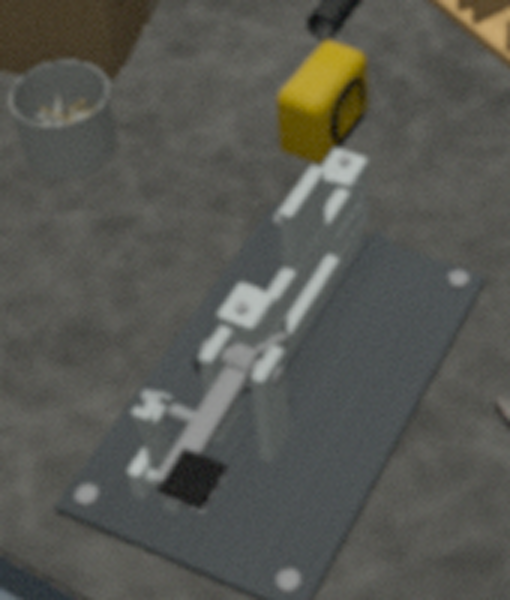

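```bash
python3 - <<'E'
from plant import manip
from h import *
s=manip.snapshot("scene")
for a in (0.66,.565,.4):
    th=np.arctan2(41,60)-a; P=np.r_[G+U*-.022+V*(.088+.0725*np.cos(th)),.068+.0725*np.sin(th)]; print(a,proj(s,P))
g=cv2.cvtColor(s["color"],cv2.COLOR_RGB2GRAY); m=(g<45).astype(np.uint8); mm=np.zeros_like(m); mm[370:405,205:245]=m[370:405,205:245]
n,l,st,ce=cv2.connectedComponentsWithStats(mm); print(st[1:],ce[1:])
t=manip.snapshot("top"); cv2.imwrite("pics/t18.png",t["color"][:,:,::-1]); w=manip.snapshot("wrist")
def hf(P): d=P[:2]-G; return np.round([1e3*d@U,1e3*d@V],1)
# tab centre, wrist crop (394,212)
print("tab",hf(wonz(w,(150+394/2,212/2),.113)))
print(manip.read_state()["time_s"])
E
```

```text
0.66 [225.35578294 389.8881109 ]
0.565 [224.8978864  387.26906345]
0.4 [224.64558051 381.85247317]
[[214 381  20  18 217]] [[223.87096774 389.36866359]]
tab [1.2 1.4]
19.0667
```

View pics/t18.png

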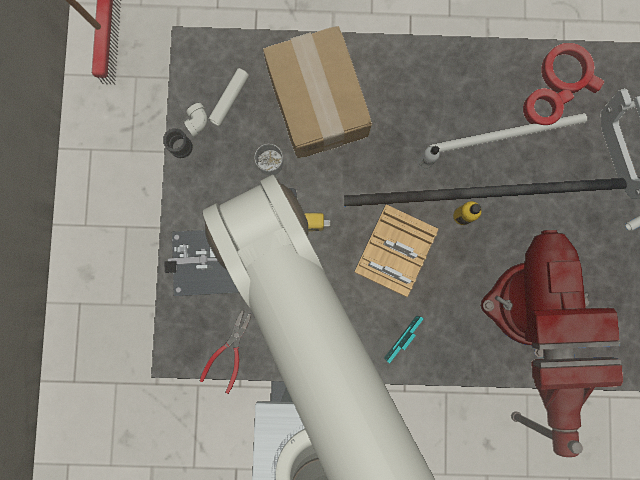

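```bash
python3 -c "
from plant import manip
print(manip.hand_in())"
```

```text
the job is handed in; nothing more can be done
None
```

I took the wide template out of the far rack slot (its width measured 124 mm) and mounted it in the holder. It went in leaning 16°, and I straightened it under the lips, seated it against groove floor and posts, and let go. I then pressed the lever to its end stop, at 23 N. The job was handed in at about 19 s.

**Last checks**
- **Template:** it stands upright with both shoulders under the lips. The tab measured about 1 mm off nominal in both directions.
- **Lever:** it was still down about 2 s after I released it, and the keeper finger lies across the template's front face.
- **Other items:** the other two templates, the turquoise look-alike, tape measure, bottle and tin look unmoved.

**Not settled:** I couldn't read the lever or pawl angles directly. The pad's image row (389.4) fell between the rows expected for latched (387.3) and end stop (389.9). That points to it being held down, but it is not an exact match to the latched angle. I take the pawl as caught because the lever did not spring back up.

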